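# Re-seat a mis-clamped strap in its toggle fixture

### The arm

A 6-joint arm with a two-finger parallel gripper is mounted at the origin on a cart in front of the work surface, level with it; the furniture and walls round the work are solid. World frame = base frame: x ahead of the robot, y to its left, z up, the work surface at z = 0. Lengths are in m, angles in rad, forces in N, time in s.
With the tool pointing down it reaches from about 0.35 to 0.975 m from the base axis. Payload 17.4 kg.
Tool frame: the origin (TCP) lies midway between the tips of the shut fingers; the grasp point (between the pads) lies 19 mm behind it; z points along the fingers, y is the line along which they close (so a half turn about z gives the same grasp; the last joint's range is limited). The gripper opens to 85 mm and grips with 20 to 120 N. Pads are 22 mm wide; open, the fingers measure 114 mm over their backs; the gripper's body (76 mm by 85 mm) begins 54 mm behind the grasp point. The pads swing forward as they close: fully open they stand 13 mm farther back than shut.
Start: joints at [-1.185, 0.116, 1.442, -0, 1.584, -0.038], TCP at [0.278, -0.615, 0.231] pointing down, gripper open.
Joint ranges: [-2.83, 2.83], [-0.83, 2.19], [0.07, 2.5], [-1.14, 4.28], [0.01, 3], [-2.97, 2.97]. Speed limits (rad/s): [1.89, 1.89, 2.22, 3.14, 3.14, 3.14].

### API

Orientations are given as a rotation vector (axis times angle).
In Python, from cell import read_state, get_image, finish_job gives the robot as it stands.
- The arm moves only by the tool move_arm, never from a script. Its argument "deltas" is a list of rows, each an object with "linear": the shift along the tool's x, y, z in mm, a list of three; "yaw": the turn about the tool's z in degrees; "grip": the finger opening in mm, from 0 to 85.4. In form: [{"linear": [dx, dy, dz], "yaw": yaw, "grip": grip}, ...]. A call has exactly 8 rows; each row shifts and turns the commanded pose from where the row before left it, along the tool's axes as they then stand; what a row does not reach is not made up. A row lasts 1/10 s, in which the tool goes at most 50 mm and 8.59 degrees, less where a joint would pass 70% of its speed; a pose out of reach is approached as far as the arm can. A call is refused whole if a number of a shift passes 50 or a number of a turn 8.59, either way. A call with a gripper value outside its range is refused whole. The fingers move at their own pace and stop on an object; "squeeze" is the grip in N (left out, the last holds). Time passes only in rows, so rows that do not move let the fingers close, or fill a call up. It gives the time, the measured TCP pose, the force, the opening and the grip force at its end, in the units of the state.
- read_state(): the state, without advancing time (a new reading comes with each control period).
- get_image(name): name is "side" or "top" or "wrist"; returns a dict with "frame" (384x512x3 uint8, red, green, blue), "camera_matrix" (3x3 intrinsics, pixels), "pose" (4x4, takes a point from camera to world coordinates); the wrist camera has in their place "T_tool_cam" (4x4, takes a point from camera to tool coordinates, whose origin is the TCP and whose axes are the flange's). Camera axes: x right, y up, looking along -z (the intrinsics and any distortion apply to the point x, -y, -z); pixel columns grow to the right and rows downward; lengths in m; the calibration is good to about 2 mm. A picture is of the moment at which its call begins: read the wrist's pose just before it. There is no depth.
- finish_job(): hands the job in; it is judged then, once.
The state is a dict: "t": time; "q": joint angles; "joint_velocities": joint speeds; "tau": joint torques, N m; "tool_pos": TCP position; "orientation": TCP orientation; "contact_force": force on the tool from outside, world axes, zero at the start; "moment": the same for the moment, N m; "grip_width": finger opening in m; "gripper_force": force on a finger pad.
Only numpy, scipy, OpenCV 4.12 (cv2) and the standard library are available. Lean on these libraries where they do the work, as an engineer would, in place of code of your own. Each camera call takes 0.05 s, during which the arm holds its last target. There are 200 camera calls.

### The job

Three toggle-clamp fixtures stand on the bench, each holding a drilled steel strap for the next operation, but one strap was clamped short of its end stop. Working lightly and only with the fingertips, press that fixture's red handle down until its clamp arm is fully raised, push the strap lengthwise until it sits home against its end stop, then press the arm back down onto the strap so that it is clamped again, and withdraw. Do not pick anything up, and leave the other two fixtures, their straps and the tools lying about alone.

Things in the scene. Friction and masses are not known exactly. Their poses are not given: they have to be found in the camera images.
- clamp_a: The fixture to work on, fixed to the bench: a beech block 64 x 150 x 28 mm with a horizontal toggle clamp, 197 mm long over the red handle, 88 mm high when shut. Of three alike, the only one whose strap stands short of its end stop. Origin on the bench under the block; own z up, own y from the handle (near the robot, to y = -98 mm) to the far end (y = 99 mm), own x along the strap to the stop.
- clamp_a_handle (a joint): That fixture's clamp, rad, on a pivot along own x at y = 2, z = 52 mm. Starts near 0.09: shut, the arm's foot on the strap. Grows as the red handle goes down, which raises the arm, to a stop at 0.628. Fully raised: above 0.5; shut on the strap: below 0.11. 2 to 3 N at the handle or the arm's end moves it; friction keeps it where it is left.
- clamp_a_grip (a point): Point on the top of the red handle grip (a rod 18 mm thick, 60 mm long, along own y), 13 mm from its free end: the place to press down. It moves with the handle, almost straight down: 79 mm above the bench when shut, about 29 mm at the stop.
- clamp_a_armtop (a point): Point on the upper face of the clamp arm (a bar 8 mm wide, along own y), 4 mm before the axis of its foot: the place to press the arm down. It moves with the arm: 63 mm above the bench when shut on the strap, about 96 mm at the stop.
- clamp_a_home (a point): Fixed point of the fixture where the strap's origin lies when fully home: 78 mm along the fixture's own y, 40 mm above the bench. The strap rests there on a ledge (own x -38 to 52 mm) between two rails (tops 44 mm above the bench, x -38 to 38, 1 mm clearance); the face of the end stop, 30 mm wide and 56 mm high, is 45 mm from here along own +x.
- strap_a: The strap to push home: a loose flat steel bar 90 x 20 x 6 mm with four small holes, about 85 g, lying flat across the fixture, 12 to 24 mm short of home. Origin at the middle of its underside, 40 mm above the bench; own x along it towards the end stop. The end to be pushed is 45 mm from the origin towards -x and juts out over the bench. Home: origin within 2.5 mm of the home point.
- clamp_b_handle (a joint): Clamp of a second fixture, rad; shut near 0.09; to be left so.
- clamp_c_handle (a joint): Clamp of the third fixture, rad; shut near 0.09; to be left so.
- clamp_b: Second fixture, same shape and axes; its strap already sits home. Leave it alone.
- clamp_c: Third fixture, same shape and axes; its strap already sits home. Leave it alone.
- strap_b: Strap clamped in the second fixture, home. Leave it alone.
- strap_c: Strap clamped in the third fixture, home. Leave it alone.
- screwdriver: Loose screwdriver with red grip, 192 mm long, 26 mm high, lying in front between two fixtures. Leave it alone.
- hex_key: Loose dark hex key, 83 x 29 x 5 mm, lying between two fixtures. Leave it alone.
- bin_green: Loose small green parts bin, 68 x 91 x 42 mm, standing behind the fixtures. Leave it alone.
- marker: Loose black marker pen, 133 mm long and 15 mm thick, lying near the front edge. Leave it alone.
- caliper: Loose steel caliper, 205 mm long and 9 mm thick, lying flat at the front right. Leave it alone.
- brass_hammer: Loose small hammer, 203 mm long, 24 mm high, lying at the front left. Leave it alone.

How it is judged:
On the way, in this order (a step that is already met when the one before it is completed fails the run):
1. the clamp of the short strap is fully raised, the strap not yet shifted (value of joint clamp_a_handle above 0.5 rad and distance between strap_a and clamp_a_home above 0.007 m), for 0.1 s.
2. with the arm still raised, the strap is pushed home against the end stop (value of joint clamp_a_handle above 0.45 rad and distance between strap_a and clamp_a_home below 0.0025 m), for 0.1 s.
At the end, for the whole second after the job is handed in: The strap's centre is within 2.5 mm of its home point, flat and along the nest (3 degrees), its clamp is shut on it again (joint below 0.11), the other two clamps are still shut (below 0.13) and their straps within 5 mm of where they were (value of joint clamp_a_handle below 0.11 rad and distance between strap_a and clamp_a_home below 0.0025 m and angle between the x axis of strap_a and the x axis of clamp_a, either way round below 0.06 rad and angle between strap_a's own z axis and vertical below 0.05 rad and value of joint each of clamp_b_handle, clamp_c_handle below 0.13 rad and distance of each of strap_b, strap_c from where it was at the start of the episode below 0.005 m); the robot touches nothing.
It fails at once if the strap is lifted or tipped out of its nest (height (world z) of strap_a above 0.049 m or angle between strap_a's own z axis and vertical above 0.2 rad).
It fails at once if the strap is dragged while the clamp is shut on it and not home (distance of strap_a from where it was at the start of the episode above 0.004 m and value of joint clamp_a_handle below 0.2 rad and distance between strap_a and clamp_a_home above 0.004 m).
It fails at once if the fingers press the strap or fixture harder than 40 N (contact force between the fingers and clamp_a above 40 N or contact force between the fingers and strap_a above 40 N).
It fails at once if another clamp is opened or its strap shifted (value of joint any of clamp_b_handle, clamp_c_handle above 0.15 rad or distance of any of strap_b, strap_c from where it was at the start of the episode above 0.006 m).
It fails at once if a tool or bin lying about is pushed aside by more than 15 mm (distance of any of screwdriver, hex_key, bin_green, marker, caliper, brass_hammer from where it was at the start of the episode above 0.015 m).
It also fails if it takes over 48 s, if anything falls off the work surface, if the arm or the gripper's body presses on something with over 40 N, if the wrist force passes 120 N, or if a joint passes its speed limit or range.

## Working session

There is one attempt and no reset: what is moved stays moved. The work goes in short steps, Python scripts to look and compute and a tool call to move; the robot and the scene stay as the last step left them, time stands still between calls to the robot, and variables do not carry over. Pictures are saved under pics/ and viewed, at most 10 in all, crops included, and the job is handed in when it is done.

Besides the shell and the picture viewer there is one more tool, called after "Request:" by a JSON object that holds its "op" and its "data", one argument or row to a line. move_arm: Moves the arm, as the interface text tells. Its arguments: {"type":"object","properties":{"deltas":{"type":"array","items":{"type":"object","properties":{"linear":{"type":"array","items":{"type":"number"}},"yaw":{"type":"number"},"grip":{"type":"number"}}}},"squeeze":{"type":"number"}},"required":["deltas"]}

```bash
mkdir -p pics; ls
cat > h.py <<'E'
import numpy as np, cv2
from scipy.spatial.transform import Rotation as R
from cell import read_state, get_image, finish_job
def grab(n):
    s=read_state(); d=get_image(n)
    if n=="wrist":
        T=np.eye(4); T[:3,:3]=R.from_rotvec(s["orientation"]).as_matrix(); T[:3,3]=s["tool_pos"]
        d["pose"]=T@np.array(d["T_tool_cam"])
    d["camera_matrix"]=np.array(d["camera_matrix"]); d["pose"]=np.array(d["pose"]); return d
def ray(d,u,v):
    K=d["camera_matrix"]; c=np.linalg.solve(K,[u,v,1.]); r=d["pose"][:3,:3]@(c*[1,-1,-1]); return d["pose"][:3,3],r
def onz(d,u,v,z):
    o,r=ray(d,u,v); return o+r*(z-o[2])/r[2]
def proj(d,p):
    c=np.linalg.inv(d["pose"])@np.append(p,1); c=c[:3]*[1,-1,-1]; q=d["camera_matrix"]@c; return q[:2]/q[2]
def save(n,f): cv2.imwrite("pics/"+n+".png",cv2.cvtColor(f,cv2.COLOR_RGB2BGR))
E
python3 - <<'E'
from h import *
for n in("top","side"):
    d=grab(n); save(n,d["frame"]); print(n,[k for k in d],d["camera_matrix"].round(1).tolist(),d["pose"].round(3).tolist(),d.get("distortion"))
    np.savez("pics/"+n,**{k:d[k] for k in("frame","camera_matrix","pose")})
print(read_state())
E
```

```text
pics
top ['frame', 'camera_matrix', 'pose'] [[434.4, 0.0, 256.0], [0.0, 434.4, 193.0], [0.0, 0.0, 1.0]] [[-0.017, 0.994, -0.106, 0.415], [-1.0, -0.019, -0.012, -0.034], [-0.013, 0.106, 0.994, 1.412], [0.0, 0.0, 0.0, 1.0]] None
side ['frame', 'camera_matrix', 'pose'] [[349.4, 0.0, 252.3], [0.0, 349.4, 193.2], [0.0, 0.0, 1.0]] [[1.0, -0.018, 0.021, 0.59], [0.027, 0.655, -0.755, -0.931], [-0.0, 0.756, 0.655, 0.865], [0.0, 0.0, 0.0, 1.0]] None
{'t': 0.1, 'q': array([-1.18481052e+00,  1.16463759e-01,  1.44222397e+00,  4.46515555e-05,
        1.58398229e+00, -3.78010405e-02]), 'joint_velocities': array([ 6.75610068e-04, -3.31584256e-03, -5.54589332e-04, -1.16607110e-03,
       -7.31645754e-05,  1.15733304e-03]), 'tau': array([ 2.36643566e-03, -7.33661699e+01, -6.33790183e+01, -1.42929184e-04,
        5.27458848e-03, -4.10250927e-07]), 'tool_pos': array([ 0.27750848, -0.61512744,  0.2306028 ]), 'orientation': array([-3.07028413e+00, -6.60488679e-01,  2.23984610e-04]), 'contact_force': array([0.7859948 , 0.04675198, 0.08146906]), 'moment': array([ 0.00636766, -0.04587104, -0.02928542]), 'gripper_force': 0.0, 'grip_width': 0.08545589592688031}
```

View pics/top.png

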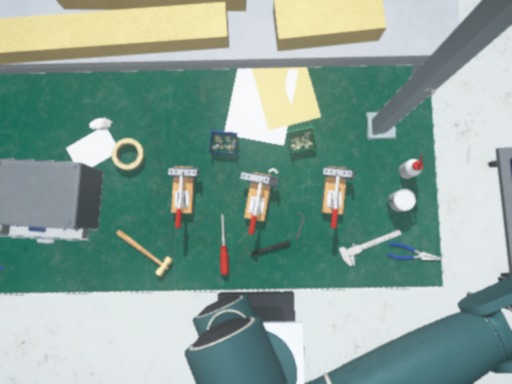

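View pics/side.png

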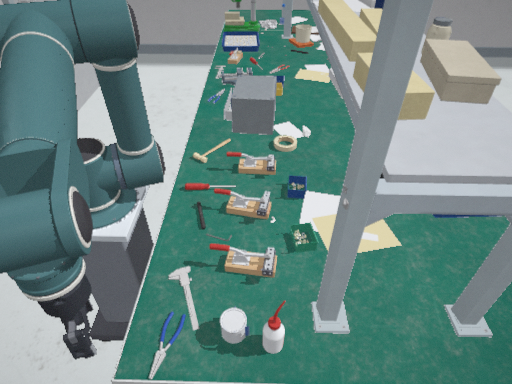

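The top view shows three fixtures at about (182,195), (258,198) and (335,192), handles toward the robot (down in the image). The screwdriver is at (224,250), the marker at (270,247), the caliper at (370,247) and the hammer at (147,255). I'll enlarge the three strap areas next.

Run:
```python
from h import *
d=np.load("pics/top.npz"); f=d["frame"]; s=np.load("pics/side.npz")["frame"]
a=[cv2.resize(f[160:240,x-24:x+24],(264,440),interpolation=cv2.INTER_CUBIC) for x in(183,259,336)]
save("crop",np.hstack(a))
for x,y in((182,195),(258,198),(335,192)): print(onz(d,x,y,.03).round(3))
```

```text
[0.561 0.219 0.03 ]
[ 0.547 -0.025  0.03 ]
[ 0.561 -0.271  0.03 ]
```

View pics/crop.png

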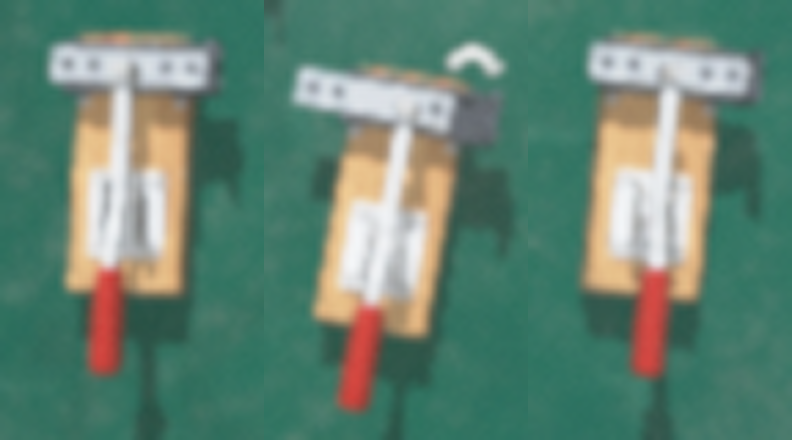

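The middle fixture's strap stands about 10 px short of its stop, so that one is clamp_a; the other two straps sit home. Next I'll get its coarse pose and plan a move to view it from near.

```bash
cat >> h.py <<'E'
def frame(d):
    """clamp_a pose from handle axis (red) in image d"""
def delta(p,yaw_ax):
    """tool-frame shift (mm) to world p and yaw (deg) bringing tool x along world dir yaw_ax"""
    s=read_state(); M=R.from_rotvec(s["orientation"]).as_matrix()
    l=M.T@(np.array(p)-s["tool_pos"])*1000; v=M.T@np.append(yaw_ax,0)
    return l.round(1), np.degrees(np.arctan2(v[1],v[0])).round(2)
E
python3 - <<'E'
from h import *
d=np.load("pics/top.npz")
e=onz(d,251.2,233.6,.08); a=onz(d,260.6,178.2,.063); l=onz(d,242.1,175.5,.046); r=onz(d,277.5,181,.05)
print(e,a,l,r)
y=(a-e)[:2]; y/=np.linalg.norm(y); print(y, np.degrees(np.arctan2(y[1],y[0])))
print(np.round(get_image("wrist")["T_tool_cam"],3).tolist(), get_image("wrist")["camera_matrix"])
s=read_state(); print(R.from_rotvec(s["orientation"]).as_matrix().round(3))
o=a[:2]-.077*y; x=np.array([y[1],-y[0]])
print("origin",o,delta([o[0]-.03,o[1],.30],x),delta([o[0]-.03,o[1],.30],-x))
E
```

```text
[ 0.43321822 -0.00226607  0.08      ] [ 0.60583962 -0.03411364  0.063     ] [0.61802832 0.02451409 0.046     ] [ 0.59771846 -0.08735662  0.05      ]
[ 0.98340354 -0.18143175] -10.453166586574277
[[-0.001, 0.951, 0.309, 0.079], [1.0, 0.001, 0.002, 0.001], [0.002, 0.309, -0.951, -0.142], [0.0, 0.0, 0.0, 1.0]] [[317.22296474   0.         258.27003627]
 [  0.         317.22296474 193.16905496]
 [  0.           0.           1.        ]]
[[ 0.912  0.411 -0.   ]
 [ 0.411 -0.912  0.001]
 [ 0.    -0.001 -1.   ]]
origin [ 0.53011755 -0.02014339] (array([ 447.6, -450.9,  -68.8]), np.float64(124.74)) (array([ 447.6, -450.9,  -68.8]), np.float64(-55.26))
```

Request:
{"op": "move_arm", "data": {
  "deltas": [
    {"linear":[30,-28,2],"yaw":0,"grip":0},
    {"linear":[30,-28,2],"yaw":0,"grip":0},
    {"linear":[30,-28,2],"yaw":0,"grip":0},
    {"linear":[30,-28,2],"yaw":0,"grip":0},
    {"linear":[30,-28,2],"yaw":0,"grip":0},
    {"linear":[30,-28,2],"yaw":0,"grip":0},
    {"linear":[30,-28,2],"yaw":0,"grip":0},
    {"linear":[30,-28,2],"yaw":0,"grip":0}
  ],
  "squeeze": 20
}}

```text
t: 1.0
tool_pos: [0.4045, -0.3108, 0.2152]
orientation: [3.071, 0.66, 0.0]
contact_force: [0.4, 0.6, 0.3]
grip_width: 0.0002
gripper_force: 0.0
```

Request:
{"op": "move_arm", "data": {
  "deltas": [
    {"linear":[30,-28,2],"yaw":0,"grip":0},
    {"linear":[30,-28,2],"yaw":0,"grip":0},
    {"linear":[30,-28,2],"yaw":0,"grip":0},
    {"linear":[30,-28,2],"yaw":0,"grip":0},
    {"linear":[30,-28,2],"yaw":0,"grip":0},
    {"linear":[30,-28,2],"yaw":0,"grip":0},
    {"linear":[30,-28,2],"yaw":0,"grip":0},
    {"linear":[30,-28,2],"yaw":0,"grip":0}
  ]
}}

```text
t: 1.8
tool_pos: [0.5312, -0.0078, 0.1993]
orientation: [3.071, 0.661, 0.0]
contact_force: [0.6, -0.0, 0.4]
grip_width: 0.0001
gripper_force: 0.0
```

Request:
{"op": "move_arm", "data": {
  "deltas": [
    {"linear":[0,0,0],"yaw":-7.9,"grip":0},
    {"linear":[0,0,0],"yaw":-7.9,"grip":0},
    {"linear":[0,0,0],"yaw":-7.9,"grip":0},
    {"linear":[0,0,0],"yaw":-7.9,"grip":0},
    {"linear":[0,0,0],"yaw":-7.9,"grip":0},
    {"linear":[0,0,0],"yaw":-7.9,"grip":0},
    {"linear":[0,0,0],"yaw":-7.9,"grip":0},
    {"linear":[0,0,0],"yaw":0,"grip":0}
  ]
}}

```text
t: 2.6
tool_pos: [0.5308, -0.0095, 0.1992]
orientation: [-2.411, -2.014, 0.0]
contact_force: [1.1, 0.0, 0.9]
grip_width: -0.0002
gripper_force: 0.0
```

Run:
```python
from h import *
d=grab("wrist"); save("w1",cv2.resize(d["frame"],(768,576),interpolation=cv2.INTER_CUBIC))
np.savez("pics/w1",**{k:d[k] for k in("frame","camera_matrix","pose")})
s=read_state(); print(s["tool_pos"],s["orientation"],s["contact_force"],s["grip_width"],s["t"],s["q"])
```

```text
[ 0.53081687 -0.00951281  0.19923063] [-2.41674936e+00 -2.00704536e+00  1.44313276e-04] [ 0.9225969  -0.15508479 -0.04303091] -0.00023521409410812627 2.65 [-6.59784506e-02 -1.90936959e-01  1.79180711e+00  1.71290576e-05
  1.54086538e+00  1.18721562e-01]
```

View pics/w1.png

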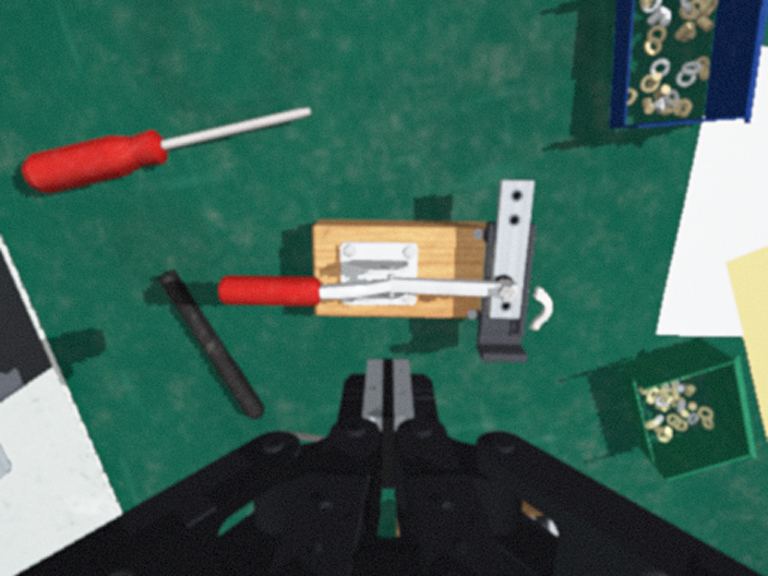

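The wrist view (768-wide scale) shows the red grip at x 220–320, y 290, the arm's foot at (506,288), the strap from (517,180) to (508,318) and the end stop at (503,352). The marker lies near (168,275)–(255,415), clear of the grip. Next I'll measure from the masks.

Run:
```python
from h import *
d=np.load("pics/w1.npz"); f=cv2.GaussianBlur(d["frame"],(3,3),0); h=cv2.cvtColor(f,cv2.COLOR_RGB2HSV); H,S,V=[h[...,i].astype(int) for i in range(3)]
P=lambda u,v,z: onz(d,u,v,z)
# red grip
m=((H<8)|(H>172))&(S>140)&(V>80); m[:,:140]=0; m[:170]=0;m[220:]=0
v,u=np.nonzero(m); print("red bbox",u.min(),u.max(),v.min(),v.max())
for c in range(u.min()+4,u.max()-2,14):
    r=np.nonzero(m[:,c])[0]; print(c,r.min(),r.max(),end="; ")
# beech
b=(H>8)&(H<24)&(S>70)&(V>110); b[:,:200]=0;b[:,335:]=0;b[:140]=0;b[225:]=0
print()
for c in range(215,310,12):
    r=np.nonzero(b[:,c])[0]; print("beech col",c,r.min(),r.max(),V[140:156,c].tolist() if c==239 else"")
for r in range(155,206,8):
    c=np.nonzero(b[r])[0]; print("beech row",r,c.min(),c.max(),end="; ")
print()
for r in (118,119,120,121,122,124,128,136,152,160,168,176): print("strap row",r,V[r,322:366].tolist())
for c in (336,342,348): print("col",c,V[114:126,c].tolist(),V[198:242,c].tolist())
```

```text
red bbox 145 213 184 203
149 185 201; 163 184 202; 177 184 202; 191 184 203; 205 184 203; 
beech col 215 147 209 
beech col 227 147 210 
beech col 239 147 210 [101, 100, 101, 103, 101, 101, 104, 126, 141, 155, 181, 211, 229, 234, 235, 235]
beech col 251 147 210 
beech col 263 147 210 
beech col 275 148 211 
beech col 287 148 211 
beech col 299 149 211 
beech row 155 208 314; beech row 163 208 323; beech row 171 209 322; beech row 179 209 322; beech row 187 213 226; Traceback (most recent call last):
  File "<stdin>", line 15, in <module>
    return umr_minimum(a, axis, None, out, keepdims, initial, where)
ValueError: zero-size array to reduction operation minimum which has no identity
```

Run:
```python
from h import *
d=np.load("pics/w1.npz"); f=cv2.GaussianBlur(d["frame"],(3,3),0); h=cv2.cvtColor(f,cv2.COLOR_RGB2HSV); V=h[...,2].astype(int);S=h[...,1].astype(int)
for r in (122,128,136,152,160,168,176,200): print("row",r,V[r,324:364].tolist())
for c in (336,342,348): print("col",c,V[114:126,c].tolist(),V[200:242,c].tolist())
for p in ((210.5,209.5,.028),(299,211,.028),(208.5,175,.028),(146,193,.07),(213,193.7,.07),(213,193.7,.066)): print(p,onz(d,*p).round(4))
```

```text
row 122 [112, 113, 112, 109, 109, 112, 113, 111, 113, 130, 168, 206, 224, 227, 226, 226, 226, 225, 224, 224, 226, 228, 229, 229, 227, 225, 223, 221, 221, 223, 220, 194, 151, 116, 101, 100, 102, 102, 100, 100]
row 128 [111, 109, 107, 105, 103, 101, 102, 104, 113, 143, 185, 215, 227, 229, 228, 223, 207, 177, 139, 103, 83, 88, 117, 158, 195, 215, 222, 224, 225, 222, 204, 167, 129, 107, 100, 99, 100, 102, 104, 105]
row 136 [101, 101, 101, 101, 101, 101, 100, 105, 130, 176, 213, 227, 229, 228, 228, 228, 227, 227, 226, 227, 229, 229, 229, 227, 226, 224, 223, 225, 223, 209, 173, 132, 107, 102, 101, 100, 101, 100, 100, 101]
row 152 [64, 59, 74, 85, 83, 79, 100, 149, 197, 221, 227, 227, 226, 226, 227, 227, 226, 225, 226, 229, 229, 227, 226, 226, 225, 226, 226, 217, 183, 132, 98, 91, 93, 94, 98, 100, 100, 99, 99, 99]
row 160 [63, 71, 86, 90, 87, 98, 135, 182, 216, 228, 228, 227, 227, 226, 226, 225, 226, 228, 230, 230, 229, 226, 224, 224, 224, 226, 218, 186, 135, 100, 93, 95, 99, 105, 107, 108, 110, 111, 111, 111]
row 168 [92, 85, 90, 89, 100, 129, 173, 212, 228, 229, 227, 226, 226, 225, 225, 2
[... 838 characters left out ...]
 [222, 220, 217, 215, 215, 218, 220, 222, 223, 222, 215, 193, 148, 99, 72, 68, 71, 72, 71, 66, 62, 64, 72, 82, 90, 94, 95, 94, 88, 75, 61, 53, 51, 51, 56, 66, 80, 92, 96, 93, 90, 93]
col 348 [108, 107, 106, 104, 106, 127, 169, 211, 227, 229, 228, 226] [121, 119, 116, 109, 102, 99, 100, 98, 95, 95, 96, 95, 92, 90, 92, 93, 93, 94, 93, 93, 93, 92, 92, 90, 93, 97, 100, 100, 98, 95, 90, 80, 70, 61, 59, 66, 78, 91, 96, 96, 93, 95]
(210.5, 209.5, 0.028) [ 0.4732 -0.0409  0.028 ]
(299, 211, 0.028) [ 0.5649 -0.0593  0.028 ]
(208.5, 175, 0.028) [ 0.4797 -0.0039  0.028 ]
(146, 193, 0.07) [ 0.4293 -0.0005  0.07  ]
(213, 193.7, 0.07) [ 0.4885 -0.012   0.07  ]
(213, 193.7, 0.066) [ 0.4876 -0.0131  0.066 ]
```

```bash
cat >> h.py <<'E'
TH=np.radians(-11.1); Y=np.array([np.cos(TH),np.sin(TH)]); X=np.array([Y[1],-Y[0]])
def own(p,O): q=np.array(p)[:2]-O; return np.array([q@X,q@Y])
E
python3 - <<'E'
from h import *
d=np.load("pics/w1.npz")
A=onz(d,344.9,119.9,.046);B=onz(d,335.6,211.6,.046); v=(B-A)[:2]; print("strap",A,B,np.linalg.norm(v),"yaw of own y",np.degrees(np.arctan2(v[1],v[0]))+90)
print("strap width",np.linalg.norm(onz(d,331.3,152,.046)-onz(d,352.4,152,.046)))
C=(A+B)[:2]/2
Z=np.zeros(2)
near=own(onz(d,208.5,175,.028),Z)[1]; near2=own(onz(d,208.7,205,.028),Z)[1]
plusx=[own(onz(d,u,v+.5,.028),Z)[0] for u,v in((215,209),(251,210),(299,211))]
hx=[own(onz(d,u,v,z),Z)[0] for u,v,z in((149,193,.075),(163,193,.072),(191,193.5,.068),(205,193.5,.066))]
endy=own(onz(d,145,193,.072),Z)[1]; redin=own(onz(d,213.5,193,.066),Z)[1]
print("strap C own",own(C,Z),"near y",near,near2,"-> y0",near+.075,"; strap y0",own(C,Z)[1]-.078,"handle end y0",endy+.098,redin)
print("x: +edge x0",np.array(plusx)-.032,"handle x0",hx)
for v in(225,228,229,230,236,237,238): print(v,own(onz(d,340,v,.056),Z)[0],end=" ")
t=np.load("pics/top.npz")
for u,v,z in((251.2,233.6,.08),(242.1,175.5,.046),(277.5,181,.05)): print("top",own(onz(t,u,v,z),Z))
E
```

```text
strap [0.61734529 0.0284503  0.046     ] [ 0.59956377 -0.05915112  0.046     ] 0.08938787100443867 yaw of own y -11.474129999814707
strap width 0.019794210137050603
strap C own [-0.10207762  0.60002726] near y 0.4714685514789238 0.470541714251341 -> y0 0.5464685514789238 ; strap y0 0.5220272600058243 handle end y0 0.5192421728187634 0.48153119670511685
x: +edge x0 [-0.08305313 -0.08245525 -0.08203392] handle x0 [np.float64(-0.08379816979293114), np.float64(-0.08298971414681401), np.float64(-0.08155858289026886), np.float64(-0.08108169927169898)]
225 -0.04729476866691844 228 -0.04410737229765774 229 -0.043040420095286996 230 -0.04197121266534104 236 -0.03550820533191042 237 -0.034423009178010305 238 -0.03333549967511562 top [-0.08118034  0.42555013]
top [-0.14303952  0.60174715]
top [-0.02935152  0.6033548 ]
```

```bash
sed -i 's/radians(-11.1)/radians(-11.4)/' h.py
cat >> h.py <<'E'
def W(O,x,y): return O+X*x/1000+Y*y/1000
def go(O,x,y,z): return delta([*W(O,x,y),z/1000],-X)
E
python3 - <<'E'
from h import *
d=np.load("pics/w1.npz"); Z=np.zeros(2)
C=(onz(d,344.9,119.9,.046)+onz(d,335.6,211.6,.046))[:2]/2
hx=[own(onz(d,u,v,z),Z)[0] for u,v,z in((149,193,.075),(163,193,.072),(191,193.5,.068),(205,193.5,.066))]
px=[own(onz(d,u,v+.5,.028),Z)[0]-.032 for u,v in((215,209),(251,210),(299,211))]
print(hx,px,own(C,Z))
x0=np.mean([np.mean(hx),np.mean(px)]); y0=own(C,Z)[1]-.078
O=X*x0+Y*y0; print("O",O,"short",x0-own(C,Z)[0]); open("O.txt","w").write(f"{O[0]} {O[1]}")
print(go(O,0,-86,100))
E
echo 'O=np.loadtxt("O.txt")' >> h.py
```

```text
[np.float64(-0.08602698897078163), np.float64(-0.08527836647498796), np.float64(-0.08397341862152831), np.float64(-0.08356116177618661)] [np.float64(-0.08555008860816643), np.float64(-0.0851512704315677), np.float64(-0.08499574326258458)] [-0.10521794  0.59948456]
O [ 0.52799146 -0.01978046] short 0.020246766176164138
(array([ -9.4, -86.9,  99.2]), np.float64(0.82))
```

Request:
{"op": "move_arm", "data": {
  "deltas": [
    {"linear":[-3,-29,0],"yaw":0.8,"grip":0},
    {"linear":[-3,-29,10],"yaw":0,"grip":0},
    {"linear":[-3,-29,20],"yaw":0,"grip":0},
    {"linear":[0,0,30],"yaw":0,"grip":0},
    {"linear":[0,0,30],"yaw":0,"grip":0},
    {"linear":[0,0,9],"yaw":0,"grip":0},
    {"linear":[0,0,0],"yaw":0,"grip":0},
    {"linear":[0,0,0],"yaw":0,"grip":0}
  ]
}}

```text
t: 3.45
tool_pos: [0.4444, -0.0019, 0.1016]
orientation: [2.429, 1.992, 0.001]
contact_force: [0.5, 0.5, 0.7]
grip_width: -0.0003
gripper_force: 0.0
```

Run:
```python
from h import *
print(go(O,0,-86,100), own(read_state()["tool_pos"],O)*1000)
d=grab("wrist"); save("w2",d["frame"])
```

```text
(array([-1. , -0.5,  1.6]), np.float64(0.1)) [ -1.00940158 -85.52333431]
```

View pics/w2.png

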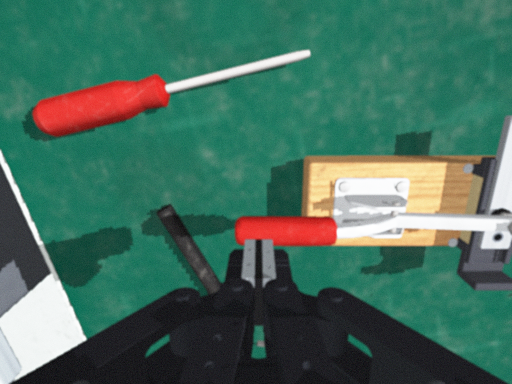

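The fingertip (258,240) sits just above the grip (236–337, row 231), 13–20 mm in from its free end and centred across it, so I'll press down.

Request:
{"op": "move_arm", "data": {
  "deltas": [
    {"linear":[-1,0,12],"yaw":0,"grip":0},
    {"linear":[0,0,8],"yaw":0,"grip":0},
    {"linear":[0,0,5],"yaw":0,"grip":0},
    {"linear":[0,0,5],"yaw":0,"grip":0},
    {"linear":[0,0,5],"yaw":0,"grip":0},
    {"linear":[0,0,5],"yaw":0,"grip":0},
    {"linear":[0,0,5],"yaw":0,"grip":0},
    {"linear":[0,0,5],"yaw":0,"grip":0}
  ]
}}

```text
t: 4.3
tool_pos: [0.4435, -0.0028, 0.0499]
orientation: [-2.428, -1.994, 0.0]
contact_force: [-2.4, -0.1, 2.3]
grip_width: 0.0002
gripper_force: 1.3
```

Request:
{"op": "move_arm", "data": {
  "deltas": [
    {"linear":[0,0,4],"yaw":0,"grip":0},
    {"linear":[0,0,4],"yaw":0,"grip":0},
    {"linear":[0,0,3],"yaw":0,"grip":0},
    {"linear":[0,0,2],"yaw":0,"grip":0},
    {"linear":[0,0,1],"yaw":0,"grip":0},
    {"linear":[0,0,0],"yaw":0,"grip":0},
    {"linear":[0,0,0],"yaw":0,"grip":0},
    {"linear":[0,0,0],"yaw":0,"grip":0}
  ]
}}

```text
t: 5.1
tool_pos: [0.4436, -0.0028, 0.0363]
orientation: [2.428, 1.994, 0.0]
contact_force: [-1.0, 0.3, -0.7]
grip_width: -0.0001
gripper_force: 0.1
```

Request:
{"op": "move_arm", "data": {
  "deltas": [
    {"linear":[0,0,1],"yaw":0,"grip":0},
    {"linear":[0,0,1],"yaw":0,"grip":0},
    {"linear":[0,0,1],"yaw":0,"grip":0},
    {"linear":[0,0,0],"yaw":0,"grip":0},
    {"linear":[0,0,0],"yaw":0,"grip":0},
    {"linear":[0,0,0],"yaw":0,"grip":0},
    {"linear":[0,0,0],"yaw":0,"grip":0},
    {"linear":[0,0,0],"yaw":0,"grip":0}
  ]
}}

```text
t: 5.9
tool_pos: [0.4439, -0.0028, 0.0339]
orientation: [2.427, 1.993, 0.001]
contact_force: [-1.5, 0.8, 6.9]
grip_width: -0.0002
gripper_force: 3.3
```

Run:
```python
from h import *
s=read_state(); print(go(O,0,-86,34), own(s["tool_pos"],O)*1000,s["contact_force"])
d=grab("wrist"); e=grab("side"); f=cv2.resize(e["frame"][170:240,190:300],(440,280),interpolation=cv2.INTER_CUBIC)
g=np.zeros((384,800,3),np.uint8); g[:, :]=0; g[:288,:384]=cv2.resize(d["frame"],(384,288)); g[:280,390:]=f[:,:410]; save("w3",g)
```

```text
(array([ 0. , -0.3, -0.1]), np.float64(0.18)) [ 1.49246639e-02 -8.57300261e+01] [-1.54555113  0.77993159  6.91173448]
```

View pics/w3.png

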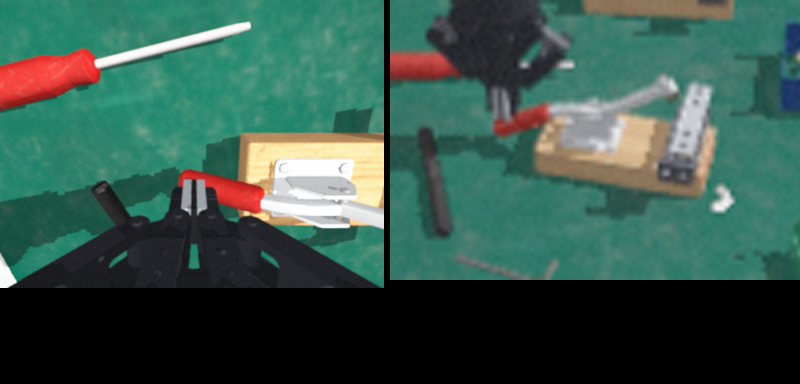

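The side crop shows the arm clearly raised (foot near (665,85)) and the grip down at (520,120). The steady 7 N says the handle is at its stop. Next I'll lift and go round to the free strap end.

Request:
{"op": "move_arm", "data": {
  "deltas": [
    {"linear":[0,0,-20],"yaw":0,"grip":0},
    {"linear":[0,0,-35],"yaw":0,"grip":0},
    {"linear":[20,0,-10],"yaw":0,"grip":0},
    {"linear":[30,5,0],"yaw":0,"grip":0},
    {"linear":[30,20,0],"yaw":0,"grip":0},
    {"linear":[15,35,0],"yaw":0,"grip":0},
    {"linear":[0,40,0],"yaw":0,"grip":0},
    {"linear":[0,40,0],"yaw":0,"grip":0}
  ]
}}

```text
t: 6.8
tool_pos: [0.6007, 0.0635, 0.0979]
orientation: [-2.426, -1.995, 0.0]
contact_force: [-0.8, 0.8, 0.8]
grip_width: 0.0004
gripper_force: 0.0
```

Request:
{"op": "move_arm", "data": {
  "deltas": [
    {"linear":[0,24,0],"yaw":0,"grip":0},
    {"linear":[0,0,20],"yaw":0,"grip":0},
    {"linear":[0,0,25],"yaw":0,"grip":0},
    {"linear":[0,0,0],"yaw":0,"grip":0},
    {"linear":[0,0,0],"yaw":0,"grip":0},
    {"linear":[0,0,0],"yaw":0,"grip":0},
    {"linear":[0,0,0],"yaw":0,"grip":0},
    {"linear":[0,0,0],"yaw":0,"grip":0}
  ]
}}

```text
t: 7.6
tool_pos: [0.6232, 0.0585, 0.0544]
orientation: [2.427, 1.993, 0.002]
contact_force: [0.3, -0.3, -0.5]
grip_width: 0.0002
gripper_force: 0.0
```

Run:
```python
from h import *
s=read_state(); print(go(O,-90,78,36), own(s["tool_pos"],O)*1000,s["tool_pos"][2],s["contact_force"],s["t"])
d=grab("wrist"); save("w4",d["frame"])
np.savez("pics/w4",**{k:d[k] for k in("frame","camera_matrix","pose")})
```

```text
(array([-5.6,  0.1, 18.4]), np.float64(0.19)) [-95.56980262  77.90371373] 0.054361700792084355 [ 0.32570244 -0.31550166 -0.45157514] 7.6
```

View pics/w4.png

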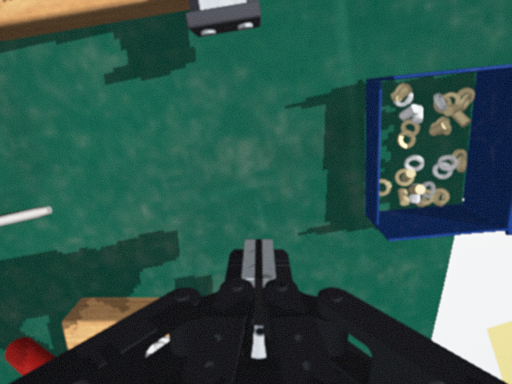

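Request:
{"op": "move_arm", "data": {
  "deltas": [
    {"linear":[0,0,10],"yaw":0,"grip":0},
    {"linear":[0,0,8],"yaw":0,"grip":0},
    {"linear":[-6,0,0],"yaw":0,"grip":0},
    {"linear":[-6,0,0],"yaw":0,"grip":0},
    {"linear":[-3,0,0],"yaw":0,"grip":0},
    {"linear":[-3,0,0],"yaw":0,"grip":0},
    {"linear":[-3,0,0],"yaw":0,"grip":0},
    {"linear":[-3,0,0],"yaw":0,"grip":0}
  ]
}}

```text
t: 8.45
tool_pos: [0.6183, 0.0348, 0.0356]
orientation: [2.428, 1.994, 0.001]
contact_force: [0.4, 1.2, 1.0]
grip_width: 0.0
gripper_force: 0.6
```

Request:
{"op": "move_arm", "data": {
  "deltas": [
    {"linear":[-2,0,0],"yaw":0,"grip":0},
    {"linear":[-2,0,0],"yaw":0,"grip":0},
    {"linear":[-2,0,0],"yaw":0,"grip":0},
    {"linear":[-2,0,0],"yaw":0,"grip":0},
    {"linear":[-1,0,0],"yaw":0,"grip":0},
    {"linear":[-1,0,0],"yaw":0,"grip":0},
    {"linear":[0,0,0],"yaw":0,"grip":0},
    {"linear":[0,0,0],"yaw":0,"grip":0}
  ]
}}

```text
t: 9.25
tool_pos: [0.6162, 0.025, 0.0352]
orientation: [-2.428, -1.994, 0.0]
contact_force: [-0.1, -0.1, -0.8]
grip_width: -0.0003
gripper_force: 0.0
```

Run:
```python
from h import *
s=read_state(); print(own(s["tool_pos"],O)*1000,s["tool_pos"][2],s["contact_force"],X)
e=grab("side"); save("s5",cv2.resize(e["frame"][170:240,200:300],(800,560),interpolation=cv2.INTER_CUBIC))
```

```text
[-61.35175781  77.62929999] 0.035173608732279246 [-0.10789684 -0.11978995 -0.76429183] [-0.19765734 -0.98027117]
```

View pics/s5.png

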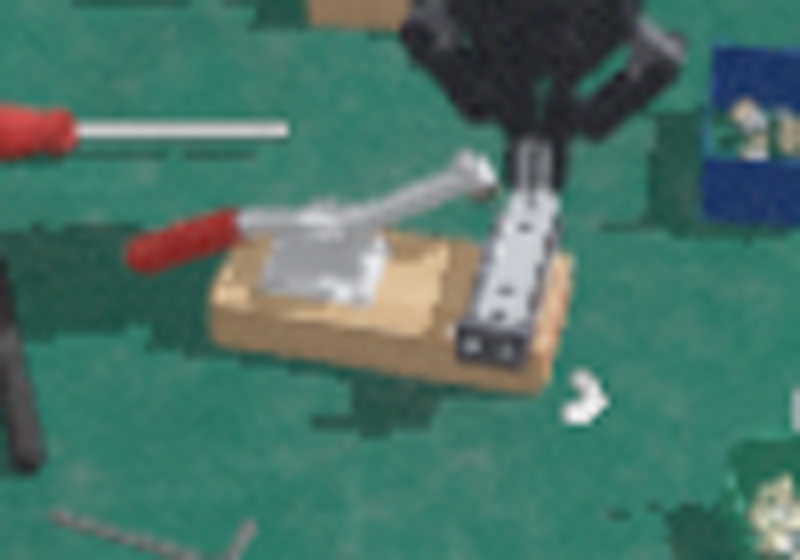

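The fingers meet the strap end near (540,190) and the strap's far end is close to the stop (490,330). The arm is still raised, so I'll push on gently until the stop resists.

Request:
{"op": "move_arm", "data": {
  "deltas": [
    {"linear":[-1,0,0],"yaw":0,"grip":0},
    {"linear":[-1,0,0],"yaw":0,"grip":0},
    {"linear":[-1,0,0],"yaw":0,"grip":0},
    {"linear":[-1,0,0],"yaw":0,"grip":0},
    {"linear":[-0.5,0,0],"yaw":0,"grip":0},
    {"linear":[0,0,0],"yaw":0,"grip":0},
    {"linear":[0,0,0],"yaw":0,"grip":0},
    {"linear":[0,0,0],"yaw":0,"grip":0}
  ]
}}

```text
t: 10.1
tool_pos: [0.6154, 0.0207, 0.0353]
orientation: [2.428, 1.994, 0.0]
contact_force: [-0.2, 0.6, 0.3]
grip_width: -0.0002
gripper_force: 0.0
```

Request:
{"op": "move_arm", "data": {
  "deltas": [
    {"linear":[-0.5,0,0],"yaw":0,"grip":0},
    {"linear":[0,0,0],"yaw":0,"grip":0},
    {"linear":[-0.5,0,0],"yaw":0,"grip":0},
    {"linear":[0,0,0],"yaw":0,"grip":0},
    {"linear":[0,0,0],"yaw":0,"grip":0},
    {"linear":[0,0,0],"yaw":0,"grip":0},
    {"linear":[0,0,0],"yaw":0,"grip":0},
    {"linear":[0,0,0],"yaw":0,"grip":0}
  ]
}}

```text
t: 10.9
tool_pos: [0.6152, 0.0197, 0.0353]
orientation: [2.428, 1.994, -0.0]
contact_force: [0.5, 0.2, 0.9]
grip_width: -0.0
gripper_force: 0.1
```

Request:
{"op": "move_arm", "data": {
  "deltas": [
    {"linear":[-0.5,0,0],"yaw":0,"grip":0},
    {"linear":[0,0,0],"yaw":0,"grip":0},
    {"linear":[-0.5,0,0],"yaw":0,"grip":0},
    {"linear":[0,0,0],"yaw":0,"grip":0},
    {"linear":[-0.5,0,0],"yaw":0,"grip":0},
    {"linear":[0,0,0],"yaw":0,"grip":0},
    {"linear":[0,0,0],"yaw":0,"grip":0},
    {"linear":[0,0,0],"yaw":0,"grip":0}
  ]
}}

```text
t: 11.7
tool_pos: [0.615, 0.0189, 0.0353]
orientation: [-2.427, -1.993, -0.002]
contact_force: [1.4, 8.1, -0.6]
grip_width: 0.0004
gripper_force: 4.0
```

Run:
```python
from h import *
s=read_state(); print(own(s["tool_pos"],O)*1000,s["tool_pos"][2],s["contact_force"])
e=grab("side"); f=e["frame"]; print(proj(e,[*W(O,40,78),.046]),proj(e,[*W(O,45,78),.046]),proj(e,[*W(O,50,78),.056]))
# profile along strap axis near stop, z=.046
print([(x,int(cv2.getRectSubPix(f,(1,1),tuple(map(float,proj(e,[*W(O,x,83),.046]))))[0,0].mean())) for x in range(20,60,2)])
t=grab("top")
print([(x,int(cv2.getRectSubPix(t["frame"],(1,1),tuple(map(float,proj(t,[*W(O,x,83),.046]))))[0,0].mean())) for x in range(20,60,2)])
```

```text
[-55.14660321  77.67831179] 0.03531761759297207 [ 1.43220398  8.06510053 -0.59060628]
[261.11556732 210.3198483 ] [260.81112461 211.31862219] [260.55011123 210.17339282]
[(20, 197), (22, 189), (24, 190), (26, 195), (28, 198), (30, 198), (32, 199), (34, 185), (36, 166), (38, 144), (40, 124), (42, 108), (44, 93), (46, 78), (48, 71), (50, 77), (52, 81), (54, 80), (56, 78), (58, 75)]
[(20, 163), (22, 175), (24, 193), (26, 207), (28, 217), (30, 212), (32, 202), (34, 185), (36, 180), (38, 181), (40, 194), (42, 195), (44, 183), (46, 156), (48, 130), (50, 113), (52, 101), (54, 94), (56, 92), (58, 91)]
```

The 8 N reaction at TCP x = −55 mm, where it was expected, says the strap is home. Next I'll back off, rise, and go above the arm.

Request:
{"op": "move_arm", "data": {
  "deltas": [
    {"linear":[5,0,0],"yaw":0,"grip":0},
    {"linear":[15,0,0],"yaw":0,"grip":0},
    {"linear":[0,0,-30],"yaw":0,"grip":0},
    {"linear":[0,0,-35],"yaw":0,"grip":0},
    {"linear":[0,0,-30],"yaw":0,"grip":0},
    {"linear":[-25,-2,0],"yaw":0,"grip":0},
    {"linear":[-25,-2,0],"yaw":0,"grip":0},
    {"linear":[-25,0,0],"yaw":0,"grip":0}
  ]
}}

```text
t: 12.6
tool_pos: [0.6002, -0.0348, 0.1306]
orientation: [2.427, 1.994, 0.0]
contact_force: [0.9, 0.1, 0.2]
grip_width: 0.0003
gripper_force: 0.0
```

Run:
```python
from h import *
s=read_state(); print(go(O,0,74,120), own(s["tool_pos"],O)*1000,s["tool_pos"][2],s["contact_force"],s["t"])
d=grab("wrist"); e=grab("side"); f=cv2.resize(e["frame"][150:240,200:300],(426,384),interpolation=cv2.INTER_CUBIC)
save("w6",np.hstack([cv2.resize(d["frame"],(374,384)),f]))
```

```text
(array([ 0.5,  0.2, 10.6]), np.float64(0.23)) [ 0.49370587 73.77515067] 0.13058884521921554 [0.92345213 0.12803045 0.18899297] 12.6
```

View pics/w6.png

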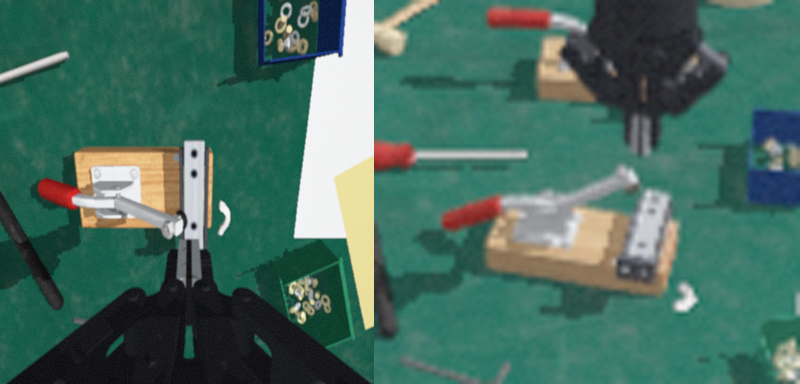

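The strap lies against the stop in both views. The raised arm's end has swung back to about y = 58 mm, so I'll come down there and follow its arc outward.

Request:
{"op": "move_arm", "data": {
  "deltas": [
    {"linear":[0.5,-16,0],"yaw":0,"grip":0},
    {"linear":[0,0,12],"yaw":0,"grip":0},
    {"linear":[0,0,8],"yaw":0,"grip":0},
    {"linear":[0,0,4],"yaw":0,"grip":0},
    {"linear":[0,0,4],"yaw":0,"grip":0},
    {"linear":[0,2,4],"yaw":0,"grip":0},
    {"linear":[0,3,4],"yaw":0,"grip":0},
    {"linear":[0,3,4],"yaw":0,"grip":0}
  ]
}}

```text
t: 13.5
tool_pos: [0.5929, -0.0329, 0.0901]
orientation: [-2.428, -1.994, -0.0]
contact_force: [-1.4, 1.3, 2.6]
grip_width: 0.0001
gripper_force: 1.2
```

Run:
```python
from h import *
s=read_state(); print(own(s["tool_pos"],O)*1000,s["tool_pos"][2],s["contact_force"],s["t"])
d=grab("wrist"); e=grab("side"); f=cv2.resize(e["frame"][150:240,200:300],(426,384),interpolation=cv2.INTER_CUBIC)
save("w7",np.hstack([cv2.resize(d["frame"],(374,384)),f]))
```

```text
[-1.17655496e-02  6.62168072e+01] 0.0901354781683583 [-1.42962561  1.33689037  2.5575209 ] 13.5
```

View pics/w7.png

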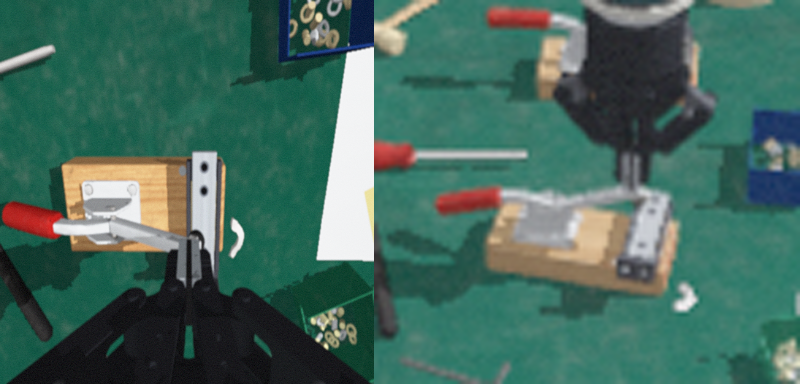

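The fingertips are on the arm's end (side view (632,185)), the arm is coming down and the grip is rising, with about 3 N. I'll continue along the arc.

Request:
{"op": "move_arm", "data": {
  "deltas": [
    {"linear":[0,1.5,4],"yaw":0,"grip":0},
    {"linear":[0,1.5,4],"yaw":0,"grip":0},
    {"linear":[0,1,4],"yaw":0,"grip":0},
    {"linear":[0,1,3],"yaw":0,"grip":0},
    {"linear":[0,1,3],"yaw":0,"grip":0},
    {"linear":[0,0,2],"yaw":0,"grip":0},
    {"linear":[0,0,1],"yaw":0,"grip":0},
    {"linear":[0,0,0],"yaw":0,"grip":0}
  ]
}}

```text
t: 14.4
tool_pos: [0.5981, -0.034, 0.0689]
orientation: [-2.427, -1.993, 0.001]
contact_force: [0.2, 0.9, 0.7]
grip_width: -0.0001
gripper_force: 0.3
```

Request:
{"op": "move_arm", "data": {
  "deltas": [
    {"linear":[0,0,1],"yaw":0,"grip":0},
    {"linear":[0,0,1],"yaw":0,"grip":0},
    {"linear":[0,0,0],"yaw":0,"grip":0},
    {"linear":[0,0,0],"yaw":0,"grip":0},
    {"linear":[0,0,0],"yaw":0,"grip":0},
    {"linear":[0,0,0],"yaw":0,"grip":0},
    {"linear":[0,0,0],"yaw":0,"grip":0},
    {"linear":[0,0,0],"yaw":0,"grip":0}
  ]
}}

```text
t: 15.2
tool_pos: [0.5984, -0.034, 0.0673]
orientation: [-2.428, -1.994, 0.0]
contact_force: [0.5, 0.6, 0.7]
grip_width: -0.0001
gripper_force: 0.5
```

Request:
{"op": "move_arm", "data": {
  "deltas": [
    {"linear":[0,0,1],"yaw":0,"grip":0},
    {"linear":[0,0,0.5],"yaw":0,"grip":0},
    {"linear":[0,0,0.5],"yaw":0,"grip":0},
    {"linear":[0,0,0],"yaw":0,"grip":0},
    {"linear":[0,0,0.5],"yaw":0,"grip":0},
    {"linear":[0,0,0],"yaw":0,"grip":0},
    {"linear":[0,0,0],"yaw":0,"grip":0},
    {"linear":[0,0,0],"yaw":0,"grip":0}
  ]
}}

```text
t: 16.0
tool_pos: [0.5984, -0.0341, 0.0647]
orientation: [-2.428, -1.994, 0.0]
contact_force: [2.6, -0.4, 2.2]
grip_width: 0.0003
gripper_force: 1.1
```

Request:
{"op": "move_arm", "data": {
  "deltas": [
    {"linear":[0,0,0.5],"yaw":0,"grip":0},
    {"linear":[0,0,0],"yaw":0,"grip":0},
    {"linear":[0,0,0.5],"yaw":0,"grip":0},
    {"linear":[0,0,0],"yaw":0,"grip":0},
    {"linear":[0,0,0.5],"yaw":0,"grip":0},
    {"linear":[0,0,0],"yaw":0,"grip":0},
    {"linear":[0,0,0],"yaw":0,"grip":0},
    {"linear":[0,0,0],"yaw":0,"grip":0}
  ]
}}

```text
t: 16.8
tool_pos: [0.5985, -0.0341, 0.0634]
orientation: [2.428, 1.994, 0.0]
contact_force: [1.6, -0.5, 2.9]
grip_width: 0.0003
gripper_force: 1.6
```

Request:
{"op": "move_arm", "data": {
  "deltas": [
    {"linear":[0,0,0.5],"yaw":0,"grip":0},
    {"linear":[0,0,0],"yaw":0,"grip":0},
    {"linear":[0,0,0.5],"yaw":0,"grip":0},
    {"linear":[0,0,0],"yaw":0,"grip":0},
    {"linear":[0,0,0.5],"yaw":0,"grip":0},
    {"linear":[0,0,0],"yaw":0,"grip":0},
    {"linear":[0,0,0],"yaw":0,"grip":0},
    {"linear":[0,0,0],"yaw":0,"grip":0}
  ]
}}

```text
t: 17.6
tool_pos: [0.5988, -0.0341, 0.0628]
orientation: [2.427, 1.993, 0.001]
contact_force: [-1.3, 0.3, 13.4]
grip_width: 0.0003
gripper_force: 6.2
```

Now 13 N at z = 62.8 mm, the expected shut height, so the foot is on the strap. I'll withdraw straight up, then check.

Request:
{"op": "move_arm", "data": {
  "deltas": [
    {"linear":[0,0,-10],"yaw":0,"grip":0},
    {"linear":[0,0,-30],"yaw":0,"grip":0},
    {"linear":[0,0,-40],"yaw":0,"grip":0},
    {"linear":[0,-10,-40],"yaw":0,"grip":0},
    {"linear":[0,-40,-20],"yaw":0,"grip":0},
    {"linear":[0,-25,0],"yaw":0,"grip":0},
    {"linear":[0,0,0],"yaw":0,"grip":0},
    {"linear":[0,0,0],"yaw":0,"grip":0}
  ]
}}

```text
t: 18.4
tool_pos: [0.5247, -0.0194, 0.202]
orientation: [2.428, 1.994, 0.0]
contact_force: [0.3, -0.0, 0.1]
grip_width: -0.0002
gripper_force: 0.0
```

Run:
```python
from h import *
s=read_state(); print(own(s["tool_pos"],O)*1000,s["tool_pos"][2],s["contact_force"],s["t"])
d=grab("wrist"); save("w8",cv2.resize(d["frame"][120:290,150:420],(800,504),interpolation=cv2.INTER_CUBIC))
print(proj(d,[*W(O,-45,78),.046]),proj(d,[*W(O,45,78),.046]))
```

```text
[ 0.3164399  -3.27380492] 0.2019865458771171 [ 0.28181718 -0.00406448  0.12795559] 18.4
[346.62781659 128.21029405] [338.83674747 218.33453211]
```

View pics/w8.png

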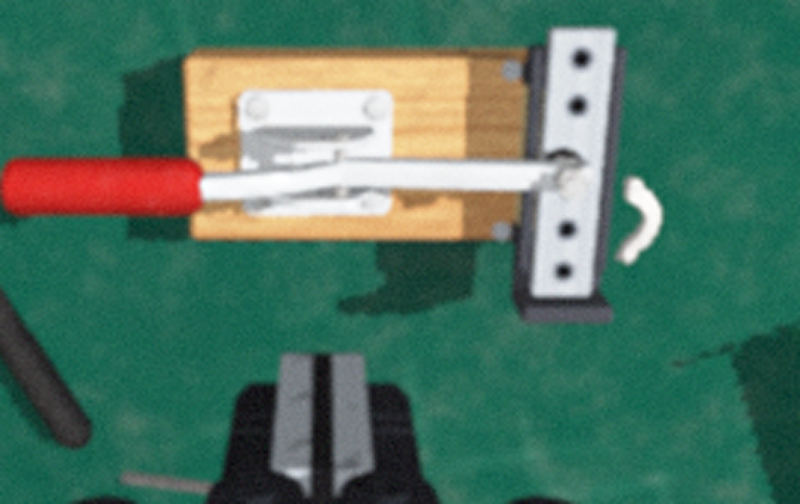

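The last view shows the strap's end at (562,297) against the stop, straight between the rails. The arm lies flat with its foot on the strap at (565,172), and the grip is back up. I'll hand in the job now.

```bash
python3 -c "
from cell import finish_job; print(finish_job())"
```

```text
the job is handed in; nothing more can be done
None
```

I raised clamp_a's arm, pushed its strap home against the end stop, clamped it again and withdrew, then handed the job in at about 18.5 s. My last picture showed the strap home and the arm shut; the hand-in returned no verdict.

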